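Set the pull-out tea rack straight

ROBOT

A 6-joint arm with a two-finger parallel gripper is mounted at the origin on the work surface. World frame = base frame: x ahead of the robot, y to its left, z up, the work surface at z = 0. Lengths are in m, angles in rad, forces in N, time in s.
With the tool pointing down it reaches from about 0.225 to 0.875 m from the base axis. Payload 3.4 kg.
Tool frame: the origin (TCP) lies at the very end of the fingers, on their centre line; the grasp point (between the pads) lies 19 mm behind it; z points along the fingers, y is the line along which they close (so a half turn about z gives the same grasp; the last joint's range is limited). The gripper opens to 85 mm and grips with 20 to 120 N. Pads are 22 mm wide; open, the fingers measure 114 mm over their backs; the gripper's body (76 mm by 85 mm) begins 54 mm behind the grasp point. The pads swing forward as they close: fully open they stand 13 mm farther back than shut.
Start: joints at [1.168, 0.276, 1.505, -0, 1.361, -0.121], TCP at [0.16, 0.552, 0.231] pointing down, gripper open.
Joint ranges: [-2.89, 2.89], [-0.75, 2.08], [0.22, 2.7], [-1.18, 4.32], [0.11, 2.71], [-2.7, 2.7]. Speed limits (rad/s): [2.57, 2.57, 3.14, 3.14, 3.14, 3.14].

INTERFACE

Orientations are given as a unit quaternion [w, x, y, z].
In Python, from rig import manip, eyes gives the robot as it stands.
- The arm moves only by the tool servo_tool, never from a script. Its argument "series" is text: rows parted by semicolons, each of 7 numbers parted by spaces: the shift along the tool's x, y, z in m, then the turn, a rotation vector about the tool's x, y, z in degrees, then the closure, from 0 (fully open) to 1 (shut). In form: dx dy dz ax ay az fingers; .... A call has 1 to 5 rows; each row is the pose to reach, as a shift and turn from the pose commanded when the call began, along the tool's axes at that moment; what a row does not reach only later rows make up. A row lasts 1/10 s, in which the tool goes at most 50 mm and 8.59 degrees, less where a joint would pass 70% of its speed; a pose out of reach is approached as far as the arm can. A call with a gripper value outside its range is refused whole. The fingers move at their own pace and stop on an object; "squeeze" is the grip in N (left out, the last holds). Time passes only in rows, so rows that repeat a pose let the fingers close. It gives the time, the measured TCP pose, the force, the opening and the grip force at its end, in the units of the state.
- manip.get_state(): the state, without advancing time (a new reading comes with each control period).
- eyes.get_image(name): name is "scene" or "top"; returns the picture (420x560x3 uint8, red, green, blue); there is no depth.
- eyes.camera_info(name): a dict with "fx", "fy", "cx", "cy" (pixels), "dist" ([k1, k2, p1, p2, k3] as OpenCV has them; the pictures are not rectified), "eye" and "orientation" of the camera in the world. Camera axes: x right, y down, z forward; pixel columns grow to the right and rows downward; lengths in m; the calibration is good to about 2 mm. A picture is of the moment at which its call begins. camera_info takes no time and is no camera call.
- manip.sign_off(): hands the job in; it is judged then, once.
The state is a dict: "clock": time; "qpos": joint angles; "qd": joint speeds; "effort": joint torques, N m; "position": TCP position; "ee_rot": TCP orientation; "contact_force": force on the tool from outside, world axes, zero at the start; "moment": the same for the moment, N m; "width": finger opening in m; "gripper_force": force on a finger pad.
Only numpy, scipy, OpenCV 4.12 (cv2) and the standard library are available. Lean on these libraries where they do the work, as an engineer would, in place of code of your own. Each camera call takes 0.05 s, during which the arm holds its last target. There are 200 camera calls.

TASK

The tea things on the pull-out rack have been put back in one another's places; the white slotted plate is empty and free for shifting them. Put each thing back on the middle of its own rest: the steel teapot on the round cork trivet, the glass mug on the square rubber mat, the sugar pot on the hexagonal wooden coaster, and the teabag squeezer flat along the length of the oblong steel tray. Keep the pots and the mug upright, set them down gently without dropping them, and leave the tea tin on the counter alone.

Things in the scene. Friction and masses are not known exactly. Their poses are not given: they have to be found in the camera images.
- teapot: Steel teapot with fixed overhead handle, one rigid piece, 0.34-0.53 kg. Body 92 mm across, lid knob to 89 mm, foot 76 mm across. Origin: centre of underside, z up. Spout along +x, tip 72 mm from the axis. Handle arches over the lid in the xz plane; its top is a straight black round grip 13 mm thick, 56 mm long, along x, centred 124 mm above the origin: lift there, fingers closing along y.
- glass_mug: Clear glass mug on the rack (its twin on the fridge top is not part of the job), 0.21-0.33 kg. 66 mm across at the rim, 60 mm at the foot, 92 mm high, wall 4 mm, open top. Origin: centre of underside, z up. Handle along +x to 62 mm from the axis, at 20 to 82 mm height: grip the body with fingers closing along y.
- sugar_pot: White ceramic sugar pot, upright, 66 mm across from 12 to 56 mm height, foot 54 mm; lid 68 mm across with a spoon notch at +x, knob top at 88 mm; 0.26-0.41 kg. The lid has a tight seal and stays on. Origin: centre of underside, z up. Grip round the body, any direction.
- squeezer: Grey teabag squeezer (small stiff tongs) lying flat, 132 mm long along its x, about 60 g. Two parallel arms, 26 mm over both, 14 mm high, from x -52 to +28 mm; at the +x end two pads, 30 mm over both, 22 mm high. Grip across both arms near the origin, closing along y. Origin: on the underside at mid length, z up.
- cork_trivet: Round cork trivet, 120 mm across: the teapot's place. Fixed in a rack bay, flat, 6 mm thick. Origin: centre of its underside, on the deck (top surface 6 mm above); x across the rack, y along it.
- rubber_mat: Square black ribbed rubber mat, 112 by 112 mm: the glass mug's place. Fixed in a rack bay, flat, 6 mm thick. Origin: centre of its underside, on the deck (top surface 6 mm above); x across the rack, y along it.
- wood_coaster: Hexagonal wooden coaster, 116 mm across flats: the sugar pot's place. Fixed in a rack bay, flat, 6 mm thick. Origin: centre of its underside, on the deck (top surface 6 mm above); x across the rack, y along it.
- steel_tray: Oblong steel tray, 170 mm (its x) by 92 mm, a 2.5 mm bead along each short end 83 mm from the centre: the squeezer's place, lying along x. Fixed in a rack bay, flat, 6 mm thick. Origin: centre of its underside, on the deck (top surface 6 mm above); x across the rack, y along it.
- blank_plate: White plate with grey drain slots, 170 (x) by 118 mm, empty at the start. Fixed in a rack bay, flat, 6 mm thick. Origin: centre of its underside, on the deck (top surface 6 mm above); x across the rack, y along it. The white rack runs along y: five bays in a row, 136 mm apart, deck level with the counter (z 0), 195 mm wide inside, side walls 18 mm high, -y end panel 37 mm.
- tea_tin: Bystander: round aluminium tea tin with a paper band, 75 mm across, 98 mm high, on the counter between robot and rack; leave it where it is. Origin: centre of its underside.
Mind the look-alikes: they are no part of the job. What is shaped like the glass_mug but blue or pink is not meant.

How it is judged:
At the end, for the whole second after the job is handed in: Each of the four things rests, released and still, upright (the squeezer flat) on its own rest, its centre within 15 mm of the rest's centre seen from above; the squeezer lies along the tray's length within 15 degrees, either way round (horizontal distance between teapot and cork_trivet below 0.015 m and z of teapot in the frame of cork_trivet between 0.003 and 0.01 m and angle between each of teapot, glass_mug, sugar_pot, squeezer's own z axis and vertical below 0.1 rad and linear speed of each of teapot, glass_mug, sugar_pot, squeezer below 0.02 m/s and angular speed of each of teapot, glass_mug, sugar_pot, squeezer below 0.2 rad/s and horizontal distance between glass_mug and rubber_mat below 0.015 m and z of glass_mug in the frame of rubber_mat between 0.003 and 0.01 m and horizontal distance between sugar_pot and wood_coaster below 0.015 m and z of sugar_pot in the frame of wood_coaster between 0.003 and 0.01 m and horizontal distance between squeezer and steel_tray below 0.015 m and z of squeezer in the frame of steel_tray between 0.003 and 0.01 m and angle between the x axis of squeezer and the x axis of steel_tray, either way round below 0.26 rad); the robot touches nothing.
It fails at once if the teapot, glass mug or sugar pot is tipped over or far off upright (more than 0.5 rad) (angle between any of teapot, glass_mug, sugar_pot's own z axis and vertical above 0.5 rad).
It fails at once if the teapot, glass mug or sugar pot is banged onto a rest (more than 60 N) (contact force between any of teapot, glass_mug, sugar_pot and cork_trivet above 60 N or contact force between any of teapot, glass_mug, sugar_pot and rubber_mat above 60 N or contact force between any of teapot, glass_mug, sugar_pot and wood_coaster above 60 N or contact force between any of teapot, glass_mug, sugar_pot and steel_tray above 60 N or contact force between any of teapot, glass_mug, sugar_pot and blank_plate above 60 N).
It fails at once if the teapot, glass mug or sugar pot is let go in the air, more than 15 mm above the rests ((height (world z) of teapot above 0.021 m and contact force between the fingers and teapot below 0.02 N) or (height (world z) of glass_mug above 0.021 m and contact force between the fingers and glass_mug below 0.02 N) or (height (world z) of sugar_pot above 0.021 m and contact force between the fingers and sugar_pot below 0.02 N)).
It fails at once if the tea tin is moved by more than 20 mm or knocked over (distance of tea_tin from where it was at the start of the episode above 0.02 m or angle between tea_tin's own z axis and vertical above 0.3 rad).
It also fails if it takes over 134 s, if anything falls off the work surface, if the arm or the gripper's body presses on something with over 40 N, if the wrist force passes 120 N, or if a joint passes its speed limit or range.

## Working session

There is one attempt and no reset: what is moved stays moved. The work goes in short steps, Python scripts to look and compute and a tool call to move; the robot and the scene stay as the last step left them, time stands still between calls to the robot, and variables do not carry over. Pictures are saved under pics/ and viewed, at most 14 in all, crops included, and the job is handed in when it is done.

Besides the shell and the picture viewer there is one more tool, called by a JSON object that holds its "method" and its "body", one argument or row to a line. servo_tool: Moves the arm, as the interface text tells. Its arguments: {"type":"object","properties":{"series":{"type":"string"},"squeeze":{"type":"number"}},"required":["series"]}

```bash
mkdir -p pics; ls; python3 - <<'E'
from rig import manip, eyes
import cv2
for n in("scene","top"):
    cv2.imwrite(f"pics/{n}0.png",eyes.get_image(n)[:,:,::-1]); print(eyes.camera_info(n))
print(manip.get_state())
E
```

```text
pics
{'fx': 401.0056614712912, 'fy': 401.0056614712912, 'cx': 285.154887525363, 'cy': 212.62517430031434, 'dist': array([-0.00488849,  0.        ,  0.        ,  0.        ,  0.        ]), 'eye': array([ 1.05402239, -0.42595706,  0.55191104]), 'orientation': array([-0.43919433,  0.79459378,  0.36952262, -0.19794468])}
{'fx': 402.7590150444764, 'fy': 402.7590150444764, 'cx': 279.61689249913974, 'cy': 212.15314992553144, 'dist': array([-0.0128971,  0.       ,  0.       ,  0.       ,  0.       ]), 'eye': array([0.25135546, 0.10232998, 1.26736317]), 'orientation': array([ 0.06037316, -0.70122765,  0.70863499, -0.04971235])}
{'clock': 0.1, 'qpos': array([ 1.16799123e+00,  2.76491957e-01,  1.50601276e+00, -2.07684672e-06,
        1.36070317e+00, -1.20989884e-01]), 'qd': array([-8.05287741e-04,  2.90910128e-04, -3.65775613e-03,  7.21434145e-04,
       -1.10067420e-03,  7.93824071e-05]), 'effort': array([ 2.36553875e-03, -4.17703485e+01, -2.46401954e+01,  1.92611578e-04,
        5.91711549e-03,  2.74008681e-05]), 'position': array([0.15971875, 0.55187413, 0.23054643]), 'ee_rot': array([-2.08122332e-04,  1.40441525e-01,  9.90088645e-01, -7.80340252e-04]), 'contact_force': array([ 0.00677349,  0.5778474 , -0.36561087]), 'moment': array([-0.05840062, -0.02435047, -0.00137181]), 'gripper_force': 0.0, 'width': 0.08533167630013896}
```

View pics/scene0.png

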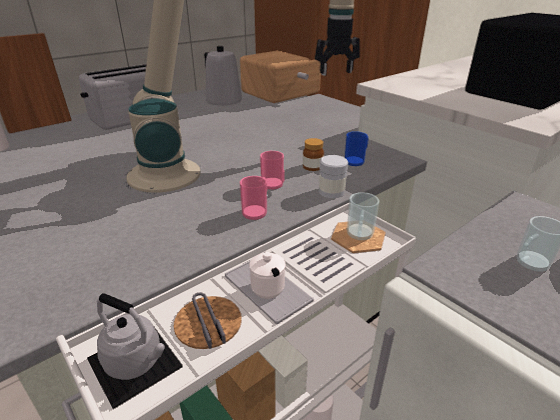

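View pics/top0.png

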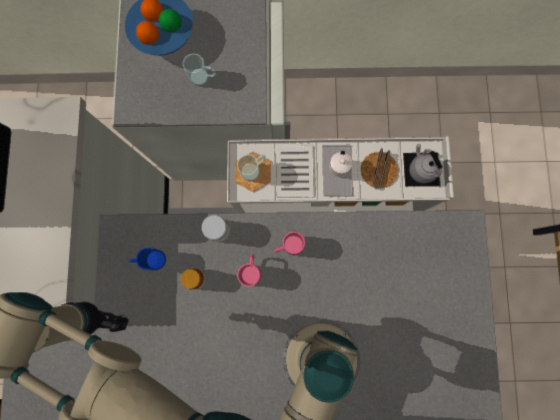

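The top view shows mug (250,168) on the coaster, an empty plate (295,170), sugar pot (341,160) on the tray, squeezer (381,168) on cork, and teapot (425,168) on the mat. The clear mug at (198,72) is the fridge twin, and the blue and pink mugs are decoys. Next I rectify both views onto the rest plane.

```bash
cat > h.py <<'E'
import numpy as np, cv2
from rig import manip, eyes
from scipy.spatial.transform import Rotation as R
def cam(n):
    c=eyes.camera_info(n); K=np.array([[c['fx'],0,c['cx']],[0,c['fy'],c['cy']],[0,0,1.]])
    M=R.from_quat(np.roll(c['orientation'],-1)).as_matrix()
    return K,np.array(c['dist']),M,np.array(c['eye'])
def proj(n,P):
    K,d,M,e=cam(n); P=np.atleast_2d(P).astype(float)
    return cv2.projectPoints(P,cv2.Rodrigues(M.T)[0],-M.T@e,K,d)[0].reshape(-1,2)
def unproj(n,px,z):
    K,d,M,e=cam(n); u=cv2.undistortPoints(np.array(px,float).reshape(-1,1,2),K,d).reshape(-1,2)
    r=np.c_[u,np.ones(len(u))]@M.T; return e+r*((z-e[2])/r[:,2])[:,None]
def rect(n,img,z,x0,x1,y0,y1,s):
    # columns: y decreasing, rows: x decreasing
    ys=y1-np.arange(int((y1-y0)*s))/s; xs=x1-np.arange(int((x1-x0)*s))/s
    Y,X=np.meshgrid(ys,xs); p=proj(n,np.c_[X.ravel(),Y.ravel(),np.full(X.size,z)]).astype(np.float32).reshape(*X.shape,2)
    return cv2.remap(img,p[...,0],p[...,1],cv2.INTER_CUBIC)
E
python3 - <<'E'
from h import *
print(unproj("top",[(228,140),(448,138),(450,200),(230,203),(250,168),(425,168),(214,228)],0.006).round(3))
E
```

```text
[[ 0.691  0.287  0.006]
 [ 0.687 -0.429  0.006]
 [ 0.482 -0.42   0.006]
 [ 0.481  0.278  0.006]
 [ 0.595  0.215  0.006]
 [ 0.588 -0.348  0.006]
 [ 0.401  0.328  0.006]]
```

```bash
python3 - <<'E'
from h import *
o=[]
for n,f in(("top","top0"),("scene","scene0")):
    i=cv2.imread(f"pics/{f}.png"); r=rect(n,i,0.006,0.47,0.71,-0.44,0.30,1080)
    for k in range(15):
        c=int(k*54); cv2.line(r,(c,0),(c,5 if k%2 else 10),(0,0,255),1)   # every 0.05 from y=.30
    for k in range(5): cv2.line(r,(0,int((.01+.05*k)*1080)),(8,int((.01+.05*k)*1080)),(0,0,255),1) # x=.70,.65..
    o.append(r)
cv2.imwrite("pics/rect.png",np.vstack(o))
E
```

```text
(no output)
```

View pics/rect.png

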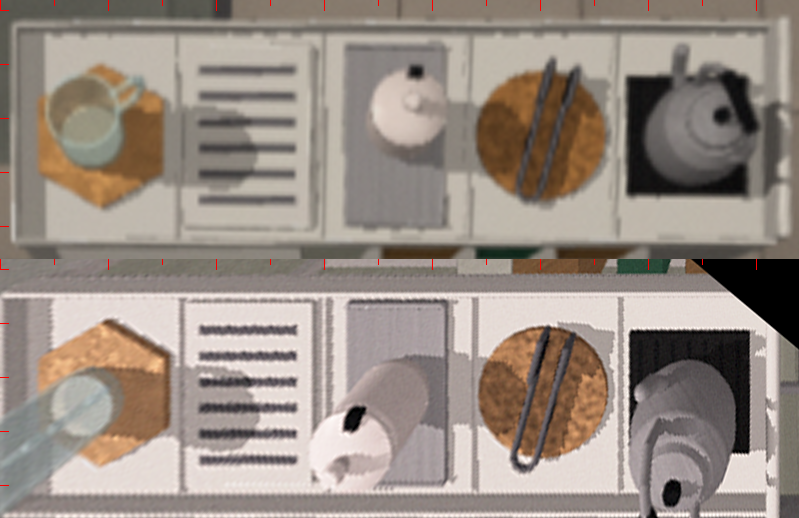

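Rest centres come out at x≈0.585, y≈0.206, 0.070, -0.066, -0.202, -0.338. In the top panel the mug is at (80,107), sugar knob (413,102), squeezer middle (545,130), teapot grip (741,103). I check the pose guesses with a wireframe overlay, which also serves as the enlarged confirmation crop.

```bash
cat > ov.py <<'E'
from h import *
def ring(c,r,z): a=np.linspace(0,2*np.pi,60); return np.c_[c[0]+r*np.cos(a),c[1]+r*np.sin(a),np.full(60,z)]
def seg(c,yaw,pts):
    c_,s=np.cos(np.radians(yaw)),np.sin(np.radians(yaw)); p=np.array(pts,float)
    return np.c_[c[0]+p[:,0]*c_-p[:,1]*s,c[1]+p[:,0]*s+p[:,1]*c_,p[:,2]]
def overlay(n,img,mug,myaw,sug,sqz,qyaw,pot,pyaw,box,s,rests=True):
    L=[ring(mug,.033,.098),ring(mug,.030,.006),seg(mug,myaw,[(.033,0,.088),(.062,0,.07),(.062,0,.045),(.033,0,.026)]),
       ring(sug,.033,.018),ring(sug,.034,.064),ring(sug,.004,.094),
       seg(sqz,qyaw,[(-.066,-.013,.006),(-.066,.013,.006),(.066,.015,.028),(.066,-.015,.028),(-.066,-.013,.006)]),
       ring(pot,.038,.006),seg(pot,pyaw,[(-.028,0,.130),(.028,0,.130)]),ring(pot,.006,.095),seg(pot,pyaw,[(.046,0,.05),(.072,0,.075)])]
    if rests: L+=[ring((.585,.2059-.136*k),.004,.006) for k in range(5)]
    x0,y0,x1,y1=box; im=cv2.resize(img[y0:y1,x0:x1],None,fx=s,fy=s,interpolation=cv2.INTER_CUBIC)
    for l in L:
        p=((proj(n,l)-[x0-.5,y0-.5])*s-.5)
        cv2.polylines(im,[np.round(p*8).astype(np.int32)],False,(0,255,0),1,cv2.LINE_AA,3)
    return im
E
python3 - <<'E'
from ov import *
a=((.583,.2165),-61,(.592,-.070),(.587,-.204),-15,(.579,-.338),22)
t=overlay("top",cv2.imread("pics/top0.png"),*a,(225,135,452,205),3.2)
s=overlay("scene",cv2.imread("pics/scene0.png"),*a,(70,185,430,405),1.7)
c=np.zeros((t.shape[0]+s.shape[0],max(t.shape[1],s.shape[1]),3),np.uint8); c[:t.shape[0],:t.shape[1]]=t; c[t.shape[0]:,:s.shape[1]]=s
cv2.imwrite("pics/ov.png",c); print(c.shape)
E
```

```text
(598, 726, 3)
```

View pics/ov.png

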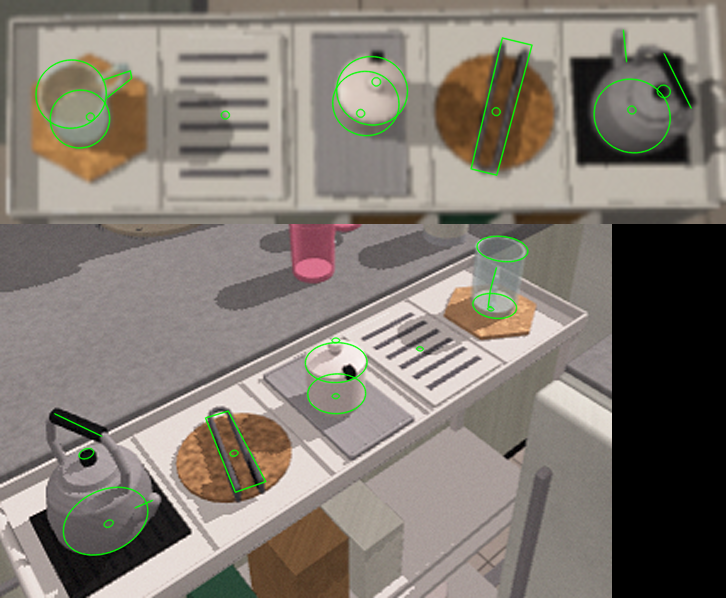

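The overlay matches in both views. The clear mug at (497,270) on the coaster is the one meant: it is on the rack and has no colour. Now I plan the first moves.

```bash
cat > plan.py <<'E'
import numpy as np
from rig import manip
from scipy.spatial.transform import Rotation as R
# commanded pose x,y,z,theta(deg of tool y). chain: each waypoint = one 5-row call
def now():
    s=manip.get_state(); M=R.from_quat(np.roll(s['ee_rot'],-1)).as_matrix()
    print("tilt",np.degrees(np.arccos(-M[2,2])).round(2)); return [*s['position'],np.degrees(np.arctan2(M[1,1],M[0,1]))]
def chain(p,wps):
    p=list(p)
    for w in wps:
        t=np.radians(p[3]); X=np.array([-np.sin(t),np.cos(t)]); Y=np.array([np.cos(t),np.sin(t)])
        d=np.array(w[:2])-p[:2]; v=np.round([d@X,d@Y,p[2]-w[2]],3); az=round((p[3]-w[3]+180)%360-180,1)
        fr=(.1,.35,.65,.9,1) if np.linalg.norm(v)<.15 and abs(az)<28 else (.2,.4,.6,.8,1)
        print("; ".join(" ".join(f"{q:g}" for q in (*np.round(v*f,3)+0.,0,0,round(az*f,1)+0.,w[4])) for f in fr), "| L",np.linalg.norm(v).round(3))
        p=[*(np.array(p[:2])+v[0]*X+v[1]*Y),p[2]-v[2],p[3]-az]
    print("end",np.round(p,4))
E
python3 - <<'E'
from plan import *
chain(now(),[(.30,.45,.23,60,0),(.46,.33,.22,44,0),(.583,.2165,.18,29,0),(.583,.2165,.085,29,0),(.583,.2165,.045,29,0)])
E
```

```text
tilt 0.09
-0.033 -0.012 0 0 0 2.8 0; -0.065 -0.024 0 0 0 5.6 0; -0.098 -0.035 0.001 0 0 8.3 0; -0.13 -0.047 0.001 0 0 11.1 0; -0.163 -0.059 0.001 0 0 13.9 0 | L 0.173
-0.04 -0.005 0.002 0 0 3.2 0; -0.08 -0.01 0.004 0 0 6.4 0; -0.119 -0.014 0.006 0 0 9.6 0; -0.159 -0.019 0.008 0 0 12.8 0; -0.199 -0.024 0.01 0 0 16 0 | L 0.201
-0.033 0.002 0.008 0 0 3 0; -0.067 0.004 0.016 0 0 6 0; -0.1 0.006 0.024 0 0 9 0; -0.134 0.008 0.032 0 0 12 0; -0.167 0.01 0.04 0 0 15 0 | L 0.172
0 0 0.01 0 0 0 0; 0 0 0.033 0 0 0 0; 0 0 0.062 0 0 0 0; 0 0 0.086 0 0 0 0; 0 0 0.095 0 0 0 0 | L 0.095
0 0 0.004 0 0 0 0; 0 0 0.014 0 0 0 0; 0 0 0.026 0 0 0 0; 0 0 0.036 0 0 0 0; 0 0 0.04 0 0 0 0 | L 0.04
end [ 0.5832  0.2162  0.0445 28.9532]
```

{"method": "servo_tool", "body": {
  "series": "-0.033 -0.012 0 0 0 2.8 0; -0.065 -0.024 0 0 0 5.6 0; -0.098 -0.035 0.001 0 0 8.3 0; -0.13 -0.047 0.001 0 0 11.1 0; -0.163 -0.059 0.001 0 0 13.9 0",
  "squeeze": 40
}}

```text
clock: 0.6
position: [0.3007, 0.4493, 0.2299]
ee_rot: [-0.0, 0.26, 0.966, -0.0]
contact_force: [0.1, 0.2, 0.1]
width: 0.0852
gripper_force: 0.0
```

{"method": "servo_tool", "body": {
  "series": "-0.04 -0.005 0.002 0 0 3.2 0; -0.08 -0.01 0.004 0 0 6.4 0; -0.119 -0.014 0.006 0 0 9.6 0; -0.159 -0.019 0.008 0 0 12.8 0; -0.199 -0.024 0.01 0 0 16 0"
}}

```text
clock: 1.1
position: [0.4612, 0.3287, 0.2199]
ee_rot: [-0.0, 0.392, 0.92, -0.0]
contact_force: [0.6, 1.1, 0.4]
width: 0.0852
gripper_force: 0.0
```

{"method": "servo_tool", "body": {
  "series": "-0.033 0.002 0.008 0 0 3 0; -0.067 0.004 0.016 0 0 6 0; -0.1 0.006 0.024 0 0 9 0; -0.134 0.008 0.032 0 0 12 0; -0.167 0.01 0.04 0 0 15 0"
}}

```text
clock: 1.6
position: [0.5841, 0.2155, 0.1795]
ee_rot: [-0.0, 0.509, 0.861, -0.0]
contact_force: [0.6, -0.1, 0.3]
width: 0.0854
gripper_force: 0.0
```

{"method": "servo_tool", "body": {
  "series": "0 0 0.01 0 0 0 0; 0 0 0.02 0 0 0 0; 0 0 0.03 0 0 0 0; 0 0 0.035 0 0 0 0; 0 0 0.035 0 0 0 0"
}}

```text
clock: 2.1
position: [0.5821, 0.2173, 0.1444]
ee_rot: [-0.001, 0.507, 0.862, -0.001]
contact_force: [0.1, -0.1, 1.5]
width: 0.0852
gripper_force: 0.0
```

```bash
python3 - <<'E'
from plan import *
from h import *
print(np.round(now(),4))
o=[]
for n,b,s in(("top",(215,120,315,220),4),("scene",(310,130,450,280),2.66)):
    i=eyes.get_image(n)[:,:,::-1]; o.append(cv2.resize(i[b[1]:b[3],b[0]:b[2]],None,fx=s,fy=s,interpolation=cv2.INTER_CUBIC)[:398])
cv2.imwrite("pics/m1.png",np.hstack(o))
E
```

```text
tilt 0.12
[ 0.5821  0.2173  0.1444 29.0412]
```

View pics/m1.png

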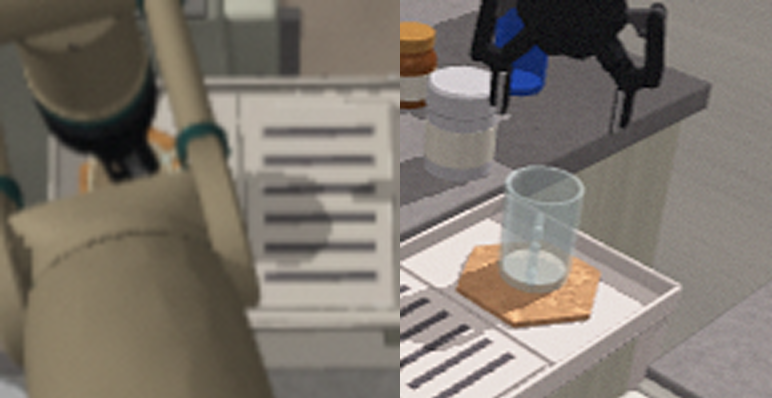

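The mug stands on the coaster with its rim at (543,187) in the scene half. The fingertips are at (498,112) and (625,127) above it. I compare these with the projected positions before descending.

```bash
python3 - <<'E'
from h import *
t=np.radians(29); Y=np.array([np.cos(t),np.sin(t),0]); c=np.array([.5821,.2173,.1444])
f=lambda P:((proj("scene",P)-[310,130])*2.66).round(0).tolist()
for d in(.0425,.050,.057): print(d,f([c-Y*d+[0,0,.013],c+Y*d+[0,0,.013]]))
m=np.array([.583,.2165,0]); a=np.linspace(0,6.28,100)
for z,r in((.098,.033),(.006,.03)):
    p=np.array(f(np.c_[m[0]+r*np.cos(a),m[1]+r*np.sin(a),np.full(100,z)])); print(z,p.min(0),p.max(0),p.mean(0))
E
```

```text
0.0425 [[103.0, 111.0], [207.0, 129.0]]
0.05 [[94.0, 110.0], [217.0, 130.0]]
0.057 [[86.0, 108.0], [226.0, 132.0]]
0.098 [107. 164.] [186. 204.] [146.73 183.86]
0.006 [100. 254.] [168. 293.] [134.49 273.09]
```

{"method": "servo_tool", "body": {
  "series": "0 -0.003 0.01 0 0 0 0; 0 -0.003 0.025 0 0 0 0; 0 -0.003 0.045 0 0 0 0; 0 -0.003 0.058 0 0 0 0; 0 -0.003 0.06 0 0 0 0"
}}

```text
clock: 2.7
position: [0.5793, 0.2148, 0.0834]
ee_rot: [-0.001, 0.508, 0.861, -0.001]
contact_force: [-0.8, -0.6, 0.6]
width: 0.0855
gripper_force: 0.0
```

{"method": "servo_tool", "body": {
  "series": "0 0 0.008 0 0 0 0; 0 0 0.018 0 0 0 0; 0 0 0.03 0 0 0 0; 0 0 0.037 0 0 0 0; 0 0 0.039 0 0 0 0"
}}

```text
clock: 3.2
position: [0.5801, 0.215, 0.045]
ee_rot: [-0.001, 0.508, 0.861, -0.001]
contact_force: [0.1, -0.1, -0.2]
width: 0.0852
gripper_force: 0.0
```

{"method": "servo_tool", "body": {
  "series": "0 0 0 0 0 0 0.1; 0 0 0 0 0 0 0.15; 0 0 0 0 0 0 0.2; 0 0 0 0 0 0 0.3; 0 0 0 0 0 0 0.4",
  "squeeze": 35
}}

```text
clock: 3.7
position: [0.5809, 0.2152, 0.0471]
ee_rot: [0.0, 0.508, 0.861, 0.0]
contact_force: [-1.9, -1.0, 5.2]
width: 0.066
gripper_force: 39.0
```

```bash
python3 - <<'E'
from plan import *
chain((.5801,.215,.045,29),[(.5801,.215,.085,29,.6),(.584,.070,.085,29,.6),(.584,.070,.052,29,.6)])
E
```

```text
0 0 -0.004 0 0 0 0.6; 0 0 -0.014 0 0 0 0.6; 0 0 -0.026 0 0 0 0.6; 0 0 -0.036 0 0 0 0.6; 0 0 -0.04 0 0 0 0.6 | L 0.04
-0.013 -0.007 0 0 0 0 0.6; -0.045 -0.023 0 0 0 0 0.6; -0.084 -0.044 0 0 0 0 0.6; -0.116 -0.06 0 0 0 0 0.6; -0.129 -0.067 0 0 0 0 0.6 | L 0.145
0 0 0.003 0 0 0 0.6; 0 0 0.012 0 0 0 0.6; 0 0 0.021 0 0 0 0.6; 0 0 0.03 0 0 0 0.6; 0 0 0.033 0 0 0 0.6 | L 0.033
end [ 0.584   0.0697  0.052  29.    ]
```

{"method": "servo_tool", "body": {
  "series": "0 0 -0.004 0 0 0 0.6; 0 0 -0.014 0 0 0 0.6; 0 0 -0.026 0 0 0 0.6; 0 0 -0.036 0 0 0 0.6; 0 0 -0.04 0 0 0 0.6"
}}

```text
clock: 4.2
position: [0.5818, 0.2155, 0.0882]
ee_rot: [0.001, 0.508, 0.861, 0.001]
contact_force: [-0.3, 0.7, -2.5]
width: 0.0657
gripper_force: 39.8
```

{"method": "servo_tool", "body": {
  "series": "-0.013 -0.007 0 0 0 0 0.6; -0.045 -0.023 0 0 0 0 0.6; -0.084 -0.044 0 0 0 0 0.6; -0.116 -0.06 0 0 0 0 0.6; -0.129 -0.067 0 0 0 0 0.6"
}}

```text
clock: 4.7
position: [0.5841, 0.0659, 0.086]
ee_rot: [0.0, 0.509, 0.861, -0.001]
contact_force: [-0.3, 0.6, -3.0]
width: 0.0656
gripper_force: 40.0
```

{"method": "servo_tool", "body": {
  "series": "0 0 0.003 0 0 0 0.6; 0 0 0.012 0 0 0 0.6; 0 0 0.021 0 0 0 0.6; 0 0 0.03 0 0 0 0.6; 0 0 0.033 0 0 0 0.6"
}}

```text
clock: 5.2
position: [0.5834, 0.0709, 0.0515]
ee_rot: [-0.001, 0.507, 0.862, -0.001]
contact_force: [-0.4, -0.6, -3.3]
width: 0.0655
gripper_force: 40.0
```

{"method": "servo_tool", "body": {
  "series": "0 0 0.001 0 0 0 0.6; 0 0 0.002 0 0 0 0.6; 0 0 0.003 0 0 0 0.6; 0 0 0.004 0 0 0 0.6; 0 0 0.004 0 0 0 0.6"
}}

```text
clock: 5.7
position: [0.5847, 0.0699, 0.0494]
ee_rot: [0.0, 0.508, 0.861, 0.0]
contact_force: [-0.1, 0.0, -2.9]
width: 0.0659
gripper_force: 40.0
```

{"method": "servo_tool", "body": {
  "series": "0 0 0.001 0 0 0 0.6; 0 0 0.001 0 0 0 0.6; 0 0 0.002 0 0 0 0.6; 0 0 0.002 0 0 0 0.6; 0 0 0.002 0 0 0 0.6"
}}

```text
clock: 6.2
position: [0.5846, 0.0699, 0.0473]
ee_rot: [-0.0, 0.508, 0.861, 0.0]
contact_force: [-0.4, -0.0, -3.1]
width: 0.0655
gripper_force: 40.0
```

{"method": "servo_tool", "body": {
  "series": "0 0 0.001 0 0 0 0.6; 0 0 0.001 0 0 0 0.6; 0 0 0.002 0 0 0 0.6; 0 0 0.002 0 0 0 0.6; 0 0 0.002 0 0 0 0.6"
}}

```text
clock: 6.7
position: [0.5846, 0.0698, 0.0471]
ee_rot: [0.0, 0.508, 0.861, 0.0]
contact_force: [-4.1, -0.4, 9.7]
width: 0.0656
gripper_force: 40.6
```

```bash
python3 - <<'E'
from plan import *
chain((.584,.070,.044,29),[(.584,.07,.16,29,0),(.590,-.071,.16,29,0),(.590,-.071,.08,29,0),(.590,-.071,.03,29,0)])
E
```

```text
0 0 -0.012 0 0 0 0; 0 0 -0.041 0 0 0 0; 0 0 -0.075 0 0 0 0; 0 0 -0.104 0 0 0 0; 0 0 -0.116 0 0 0 0 | L 0.116
-0.013 -0.006 0 0 0 0 0; -0.044 -0.022 0 0 0 0 0; -0.082 -0.041 0 0 0 0 0; -0.113 -0.057 0 0 0 0 0; -0.126 -0.063 0 0 0 0 0 | L 0.141
0 0 0.008 0 0 0 0; 0 0 0.028 0 0 0 0; 0 0 0.052 0 0 0 0; 0 0 0.072 0 0 0 0; 0 0 0.08 0 0 0 0 | L 0.08
0 0 0.005 0 0 0 0; 0 0 0.017 0 0 0 0; 0 0 0.032 0 0 0 0; 0 0 0.045 0 0 0 0; 0 0 0.05 0 0 0 0 | L 0.05
end [ 0.59   -0.0707  0.03   29.    ]
```

{"method": "servo_tool", "body": {
  "series": "0 0 0 0 0 0 0.15; 0 0 0 0 0 0 0; 0 0 0 0 0 0 0; 0 0 0 0 0 0 0; 0 0 0 0 0 0 0"
}}

```text
clock: 7.2
position: [0.5846, 0.0699, 0.0451]
ee_rot: [-0.0, 0.508, 0.861, -0.0]
contact_force: [-0.5, 0.1, 0.9]
width: 0.0856
gripper_force: 0.0
```

{"method": "servo_tool", "body": {
  "series": "0 0 -0.012 0 0 0 0; 0 0 -0.041 0 0 0 0; 0 0 -0.075 0 0 0 0; 0 0 -0.104 0 0 0 0; 0 0 -0.116 0 0 0 0"
}}

```text
clock: 7.7
position: [0.5865, 0.0699, 0.1653]
ee_rot: [0.003, 0.508, 0.861, 0.002]
contact_force: [-0.1, 0.1, -0.1]
width: 0.0852
gripper_force: 0.0
```

{"method": "servo_tool", "body": {
  "series": "-0.013 -0.006 0 0 0 0 0; -0.044 -0.022 0 0 0 0 0; -0.082 -0.041 0 0 0 0 0; -0.113 -0.057 0 0 0 0 0; -0.126 -0.063 0 0 0 0 0"
}}

```text
clock: 8.2
position: [0.5893, -0.0747, 0.1593]
ee_rot: [-0.001, 0.509, 0.861, -0.001]
contact_force: [0.9, 0.4, 0.1]
width: 0.0853
gripper_force: 0.0
```

{"method": "servo_tool", "body": {
  "series": "0 0 0.005 0 0 0 0; 0 0 0.02 0 0 0 0; 0 0 0.035 0 0 0 0; 0 0 0.04 0 0 0 0; 0 0 0.04 0 0 0 0"
}}

```text
clock: 8.7
position: [0.5894, -0.0695, 0.1198]
ee_rot: [-0.002, 0.507, 0.862, -0.0]
contact_force: [-0.2, 0.7, -0.9]
width: 0.0854
gripper_force: 0.0
```

```bash
python3 - <<'E'
from plan import *
from h import *
print(np.round(now(),4))
b=(200,140,420,330);s=2.7
i=eyes.get_image("scene")[:,:,::-1]; im=cv2.resize(i[b[1]:b[3],b[0]:b[2]],None,fx=s,fy=s,interpolation=cv2.INTER_CUBIC)
t=np.radians(29); Y=np.array([np.cos(t),np.sin(t),0]); c=np.array(now()[:3])
for P in (c-Y*.0425+[0,0,.013],c+Y*.0425+[0,0,.013],c-Y*.057+[0,0,.013],c+Y*.057+[0,0,.013]):
    p=((proj("scene",P)[0]-b[:2]+.5)*s-.5); cv2.circle(im,tuple(int(v) for v in p),2,(0,0,255),-1)
from ov import ring
for C,r,z in(((.592,-.07),.034,.064),((.592,-.07),.027,.006),((.5846,.0699),.033,.098),((.5846,.0699),.03,.006)):
    p=((proj("scene",ring(C,r,z))-b[:2]+.5)*s-.5); cv2.polylines(im,[p.astype(int)],True,(0,255,0),1)
cv2.imwrite("pics/s1.png",im)
E
```

```text
tilt 0.2
[ 0.5894 -0.0695  0.1198 29.0152]
tilt 0.09
```

View pics/s1.png

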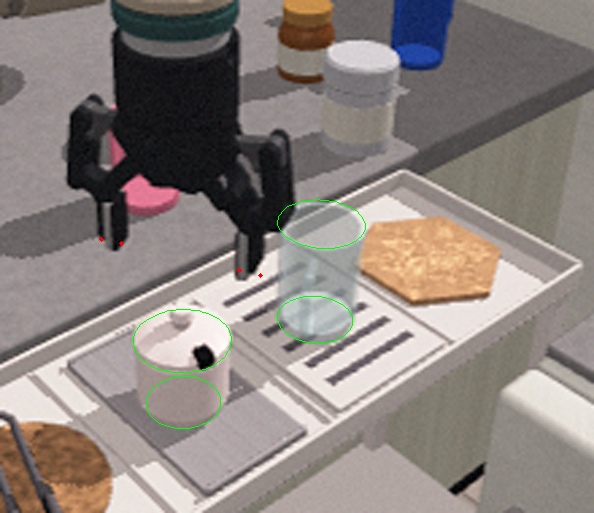

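The scene shows the sugar pot's lid centred at (182,342), matching the model, with the fingers straddling it symmetrically. The mug stands upright on the white plate at (322,270). Descending.

{"method": "servo_tool", "body": {
  "series": "-0.001 0.001 0.006 0 0 0 0; -0.001 0.001 0.02 0 0 0 0; -0.001 0.001 0.036 0 0 0 0; -0.001 0.001 0.048 0 0 0 0; -0.001 0.001 0.05 0 0 0 0"
}}

```text
clock: 9.25
position: [0.591, -0.0709, 0.0699]
ee_rot: [-0.001, 0.508, 0.861, -0.0]
contact_force: [0.0, 0.1, 0.6]
width: 0.0853
gripper_force: 0.0
```

{"method": "servo_tool", "body": {
  "series": "0 0 0.005 0 0 0 0; 0 0 0.016 0 0 0 0; 0 0 0.03 0 0 0 0; 0 0 0.038 0 0 0 0; 0 0 0.041 0 0 0 0"
}}

```text
clock: 9.75
position: [0.5913, -0.0711, 0.0293]
ee_rot: [-0.001, 0.508, 0.861, -0.0]
contact_force: [-0.6, -0.7, 0.4]
width: 0.0855
gripper_force: 0.0
```

{"method": "servo_tool", "body": {
  "series": "0 0 0 0 0 0 0.1; 0 0 0 0 0 0 0.15; 0 0 0 0 0 0 0.2; 0 0 0 0 0 0 0.3; 0 0 0 0 0 0 0.5",
  "squeeze": 40
}}

```text
clock: 10.25
position: [0.5918, -0.0716, 0.0313]
ee_rot: [0.0, 0.508, 0.861, -0.0]
contact_force: [-2.0, -1.9, 5.5]
width: 0.0661
gripper_force: 43.6
```

```bash
python3 - <<'E'
from plan import *
chain((.5909,-.0697,.029,29),[(.5909,-.0697,.15,29,.6),(.585,.0681,.15,29,.6),(.585,.206,.12,29,.6),(.585,.206,.04,29,.6)])
E
```

```text
0 0 -0.012 0 0 0 0.6; 0 0 -0.042 0 0 0 0.6; 0 0 -0.079 0 0 0 0.6; 0 0 -0.109 0 0 0 0.6; 0 0 -0.121 0 0 0 0.6 | L 0.121
0.012 0.006 0 0 0 0 0.6; 0.043 0.022 0 0 0 0 0.6; 0.08 0.04 0 0 0 0 0.6; 0.111 0.056 0 0 0 0 0.6; 0.123 0.062 0 0 0 0 0.6 | L 0.138
0.012 0.007 0.003 0 0 0 0.6; 0.042 0.023 0.01 0 0 0 0.6; 0.079 0.044 0.02 0 0 0 0.6; 0.109 0.06 0.027 0 0 0 0.6; 0.121 0.067 0.03 0 0 0 0.6 | L 0.142
0 0 0.008 0 0 0 0.6; 0 0 0.028 0 0 0 0.6; 0 0 0.052 0 0 0 0.6; 0 0 0.072 0 0 0 0.6; 0 0 0.08 0 0 0 0.6 | L 0.08
end [ 0.5854  0.2062  0.04   29.    ]
```

{"method": "servo_tool", "body": {
  "series": "0 0 -0.012 0 0 0 0.6; 0 0 -0.042 0 0 0 0.6; 0 0 -0.079 0 0 0 0.6; 0 0 -0.109 0 0 0 0.6; 0 0 -0.121 0 0 0 0.6"
}}

```text
clock: 10.75
position: [0.5937, -0.0714, 0.1547]
ee_rot: [0.003, 0.508, 0.861, 0.001]
contact_force: [1.0, 0.0, -3.8]
width: 0.0656
gripper_force: 46.2
```

{"method": "servo_tool", "body": {
  "series": "0.012 0.006 0 0 0 0 0.6; 0.043 0.022 0 0 0 0 0.6; 0.08 0.04 0 0 0 0 0.6; 0.111 0.056 0 0 0 0 0.6; 0.123 0.062 0 0 0 0 0.6"
}}

```text
clock: 11.25
position: [0.5841, 0.0708, 0.1487]
ee_rot: [-0.003, 0.507, 0.862, -0.0]
contact_force: [-0.1, -0.3, -4.3]
width: 0.0656
gripper_force: 46.3
```

{"method": "servo_tool", "body": {
  "series": "0.012 0.007 0.003 0 0 0 0.6; 0.042 0.023 0.01 0 0 0 0.6; 0.079 0.044 0.02 0 0 0 0.6; 0.109 0.06 0.027 0 0 0 0.6; 0.122 0.067 0.03 0 0 0 0.6"
}}

```text
clock: 11.75
position: [0.5848, 0.2082, 0.119]
ee_rot: [-0.002, 0.507, 0.862, -0.001]
contact_force: [0.3, -0.4, -4.5]
width: 0.0651
gripper_force: 46.3
```

{"method": "servo_tool", "body": {
  "series": "0 0 0.008 0 0 0 0.6; 0 0 0.028 0 0 0 0.6; 0 0 0.052 0 0 0 0.6; 0 0 0.072 0 0 0 0.6; 0 0 0.08 0 0 0 0.6"
}}

```text
clock: 12.25
position: [0.5845, 0.2033, 0.0386]
ee_rot: [-0.002, 0.508, 0.861, -0.002]
contact_force: [-0.7, -0.9, -4.1]
width: 0.0657
gripper_force: 46.3
```

```bash
python3 - <<'E'
from plan import *
from h import *
print(np.round(now(),4))
b=(290,170,430,300);s=4
i=eyes.get_image("scene")[:,:,::-1]; im=cv2.resize(i[b[1]:b[3],b[0]:b[2]],None,fx=s,fy=s,interpolation=cv2.INTER_CUBIC)
c=now()
from ov import ring
for C,r,z in((c,.034,c[2]-.031+.064),(c,.027,c[2]-.031+.006),((.585,.206),.004,.006)):
    p=((proj("scene",ring(C,r,z))-b[:2]+.5)*s-.5); cv2.polylines(im,[p.astype(int)],True,(0,255,0),1)
cv2.imwrite("pics/s2.png",im)
E
```

```text
tilt 0.3
[ 0.5845  0.2033  0.0386 28.8796]
tilt 0.32
```

View pics/s2.png

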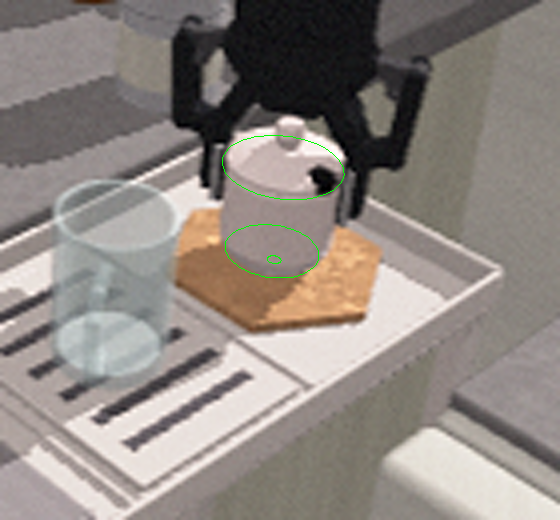

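Sugar pot is held upright over the coaster, lid at (284,160), within about 2 mm of the TCP. The mug is upright on the plate. Lowering gently.

{"method": "servo_tool", "body": {
  "series": "0.001 0 0.001 0 0 0 0.6; 0.001 0 0.003 0 0 0 0.6; 0.001 0 0.005 0 0 0 0.6; 0.001 0 0.006 0 0 0 0.6; 0.001 0 0.006 0 0 0 0.6"
}}

```text
clock: 12.8
position: [0.5858, 0.2065, 0.0356]
ee_rot: [0.0, 0.508, 0.861, 0.0]
contact_force: [-0.2, -0.6, -3.8]
width: 0.0661
gripper_force: 46.3
```

{"method": "servo_tool", "body": {
  "series": "0 0 0.001 0 0 0 0.6; 0 0 0.001 0 0 0 0.6; 0 0 0.002 0 0 0 0.6; 0 0 0.002 0 0 0 0.6; 0 0 0.002 0 0 0 0.6"
}}

```text
clock: 13.3
position: [0.5856, 0.2065, 0.0332]
ee_rot: [-0.0, 0.508, 0.861, -0.0]
contact_force: [0.1, -0.1, -4.4]
width: 0.0656
gripper_force: 46.3
```

{"method": "servo_tool", "body": {
  "series": "0 0 0.001 0 0 0 0.6; 0 0 0.001 0 0 0 0.6; 0 0 0.002 0 0 0 0.6; 0 0 0.002 0 0 0 0.6; 0 0 0.002 0 0 0 0.6"
}}

```text
clock: 13.8
position: [0.5857, 0.2065, 0.0314]
ee_rot: [0.0, 0.508, 0.861, 0.0]
contact_force: [-1.1, 0.4, -3.8]
width: 0.0654
gripper_force: 46.4
```

{"method": "servo_tool", "body": {
  "series": "0 0 0.001 0 0 0 0.6; 0 0 0.001 0 0 0 0.6; 0 0 0.002 0 0 0 0.6; 0 0 0.002 0 0 0 0.6; 0 0 0.002 0 0 0 0.6"
}}

```text
clock: 14.3
position: [0.5857, 0.2066, 0.0313]
ee_rot: [0.0, 0.508, 0.861, 0.0]
contact_force: [-5.0, -1.0, 10.4]
width: 0.0658
gripper_force: 47.1
```

{"method": "servo_tool", "body": {
  "series": "0 0 0 0 0 0 0.15; 0 0 0 0 0 0 0; 0 0 0 0 0 0 0; 0 0 0 0 0 0 0; 0 0 0 0 0 0 0"
}}

```text
clock: 14.8
position: [0.5857, 0.2064, 0.0291]
ee_rot: [-0.0, 0.508, 0.861, -0.0]
contact_force: [0.4, 0.1, 0.2]
width: 0.085
gripper_force: 0.0
```

```bash
python3 - <<'E'
from plan import *
chain((.5857,.206,.028,29),[(.5857,.206,.15,29,0),(.585,.02,.16,52,0),(.586,-.204,.15,75,0),(.586,-.204,.07,75,.4)])
E
```

```text
0 0 -0.012 0 0 0 0; 0 0 -0.043 0 0 0 0; 0 0 -0.079 0 0 0 0; 0 0 -0.11 0 0 0 0; 0 0 -0.122 0 0 0 0 | L 0.122
-0.032 -0.018 -0.002 0 0 -4.6 0; -0.065 -0.036 -0.004 0 0 -9.2 0; -0.097 -0.055 -0.006 0 0 -13.8 0; -0.13 -0.073 -0.008 0 0 -18.4 0; -0.162 -0.091 -0.01 0 0 -23 0 | L 0.186
-0.028 -0.035 0.002 0 0 -4.6 0; -0.056 -0.07 0.004 0 0 -9.2 0; -0.083 -0.106 0.006 0 0 -13.8 0; -0.111 -0.141 0.008 0 0 -18.4 0; -0.139 -0.176 0.01 0 0 -23 0 | L 0.224
0 0 0.008 0 0 0 0.4; 0 0 0.028 0 0 0 0.4; 0 0 0.052 0 0 0 0.4; 0 0 0.072 0 0 0 0.4; 0 0 0.08 0 0 0 0.4 | L 0.08
end [ 5.858e-01 -2.041e-01  7.000e-02  7.500e+01]
```

{"method": "servo_tool", "body": {
  "series": "0 0 -0.012 0 0 0 0; 0 0 -0.043 0 0 0 0; 0 0 -0.079 0 0 0 0; 0 0 -0.11 0 0 0 0; 0 0 -0.122 0 0 0 0"
}}

```text
clock: 15.3
position: [0.5877, 0.207, 0.1558]
ee_rot: [0.003, 0.508, 0.861, 0.003]
contact_force: [1.0, 0.3, 0.7]
width: 0.0856
gripper_force: 0.0
```

{"method": "servo_tool", "body": {
  "series": "-0.032 -0.018 -0.002 0 0 -4.6 0; -0.065 -0.036 -0.004 0 0 -9.2 0; -0.097 -0.055 -0.006 0 0 -13.8 0; -0.13 -0.073 -0.008 0 0 -18.4 0; -0.162 -0.091 -0.01 0 0 -23 0"
}}

```text
clock: 15.8
position: [0.5838, 0.0193, 0.1609]
ee_rot: [-0.0, 0.324, 0.946, -0.0]
contact_force: [0.3, -0.1, 0.3]
width: 0.0854
gripper_force: 0.0
```

{"method": "servo_tool", "body": {
  "series": "-0.028 -0.035 0.002 0 0 -4.6 0; -0.056 -0.07 0.004 0 0 -9.2 0; -0.083 -0.106 0.006 0 0 -13.8 0; -0.111 -0.141 0.008 0 0 -18.4 0; -0.139 -0.176 0.01 0 0 -23 0"
}}

```text
clock: 16.3
position: [0.5848, -0.2052, 0.1507]
ee_rot: [-0.0, 0.129, 0.992, 0.0]
contact_force: [0.4, 0.0, 0.8]
width: 0.0857
gripper_force: 0.0
```

{"method": "servo_tool", "body": {
  "series": "0 0 0.008 0 0 0 0.4; 0 0 0.028 0 0 0 0.4; 0 0 0.052 0 0 0 0.4; 0 0 0.072 0 0 0 0.4; 0 0 0.08 0 0 0 0.4"
}}

```text
clock: 16.8
position: [0.5835, -0.202, 0.0685]
ee_rot: [-0.003, 0.131, 0.991, 0.001]
contact_force: [0.1, -0.5, 0.2]
width: 0.051
gripper_force: 0.0
```

```bash
python3 - <<'E'
from plan import *
from h import *
print(np.round(now(),4), manip.get_state()['width'])
b=(70,180,450,420);s=2.1
i=eyes.get_image("scene")[:,:,::-1]; cv2.imwrite("pics/q1.png",cv2.resize(i[b[1]:b[3],b[0]:b[2]],None,fx=s,fy=s,interpolation=cv2.INTER_CUBIC))
E
```

```text
tilt 0.32
[ 5.8350e-01 -2.0200e-01  6.8500e-02  7.4944e+01] 0.05101213893404639
```

View pics/q1.png

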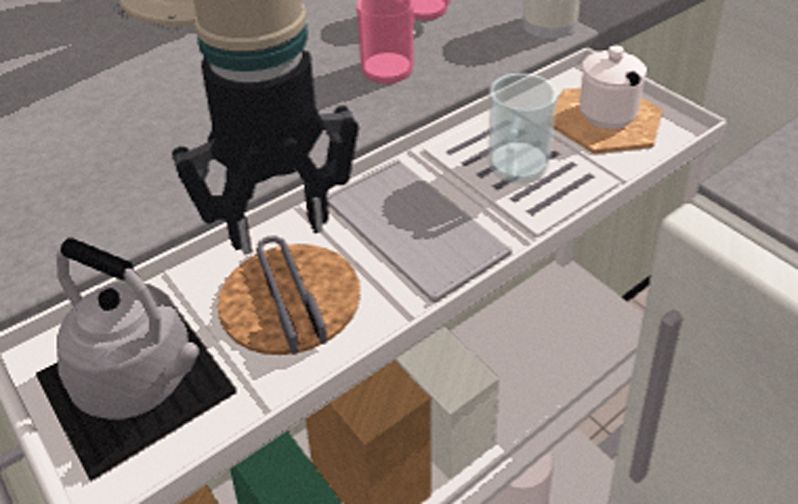

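The sugar pot sits upright in the middle of the coaster at (612,95). The squeezer on cork at (290,295) is between the open fingers at (243,240) and (318,225). Descending on it.

{"method": "servo_tool", "body": {
  "series": "0 0 0.006 0 0 0 0.4; 0 0 0.02 0 0 0 0.4; 0 0 0.034 0 0 0 0.4; 0 0 0.045 0 0 0 0.4; 0 0 0.05 0 0 0 0.4"
}}

```text
clock: 17.35
position: [0.5845, -0.2032, 0.0196]
ee_rot: [-0.001, 0.131, 0.991, 0.0]
contact_force: [-1.1, -0.4, -0.6]
width: 0.0514
gripper_force: 0.0
```

{"method": "servo_tool", "body": {
  "series": "0 0 0.003 0 0 0 0.4; 0 0 0.007 0 0 0 0.4; 0 0 0.01 0 0 0 0.4; 0 0 0.011 0 0 0 0.4; 0 0 0.011 0 0 0 0.4"
}}

```text
clock: 17.85
position: [0.5855, -0.2036, 0.0104]
ee_rot: [0.0, 0.131, 0.991, 0.0]
contact_force: [-0.1, 0.0, 0.2]
width: 0.0511
gripper_force: 0.0
```

{"method": "servo_tool", "body": {
  "series": "0 0 0 0 0 0 0.5; 0 0 0 0 0 0 0.6; 0 0 0 0 0 0 0.7; 0 0 0 0 0 0 0.8; 0 0 0 0 0 0 0.8",
  "squeeze": 20
}}

```text
clock: 18.35
position: [0.5857, -0.2037, 0.0106]
ee_rot: [0.0, 0.131, 0.991, -0.0]
contact_force: [-0.4, -0.0, 2.1]
width: 0.0254
gripper_force: 20.0
```

```bash
python3 - <<'E'
from plan import *
chain((.5858,-.2041,.009,75),[(.5858,-.2041,.059,75,.8),(.585,-.067,.055,90,.8),(.585,-.067,.014,90,.8)])
E
```

```text
0 0 -0.005 0 0 0 0.8; 0 0 -0.017 0 0 0 0.8; 0 0 -0.032 0 0 0 0.8; 0 0 -0.045 0 0 0 0.8; 0 0 -0.05 0 0 0 0.8 | L 0.05
0.004 0.013 0 0 0 -1.5 0.8; 0.013 0.046 0.001 0 0 -5.2 0.8; 0.023 0.086 0.003 0 0 -9.8 0.8; 0.032 0.119 0.004 0 0 -13.5 0.8; 0.036 0.132 0.004 0 0 -15 0.8 | L 0.137
0 0 0.004 0 0 0 0.8; 0 0 0.014 0 0 0 0.8; 0 0 0.027 0 0 0 0.8; 0 0 0.037 0 0 0 0.8; 0 0 0.041 0 0 0 0.8 | L 0.041
end [ 5.852e-01 -6.730e-02  1.400e-02  9.000e+01]
```

{"method": "servo_tool", "body": {
  "series": "0 0 -0.005 0 0 0 0.8; 0 0 -0.017 0 0 0 0.8; 0 0 -0.032 0 0 0 0.8; 0 0 -0.045 0 0 0 0.8; 0 0 -0.05 0 0 0 0.8"
}}

```text
clock: 18.85
position: [0.5865, -0.2041, 0.0625]
ee_rot: [0.002, 0.131, 0.991, -0.0]
contact_force: [0.6, 0.7, -0.1]
width: 0.0256
gripper_force: 19.8
```

{"method": "servo_tool", "body": {
  "series": "0.004 0.013 0 0 0 -1.5 0.8; 0.013 0.046 0.001 0 0 -5.2 0.8; 0.023 0.086 0.003 0 0 -9.8 0.8; 0.032 0.119 0.004 0 0 -13.5 0.8; 0.036 0.132 0.004 0 0 -15 0.8"
}}

```text
clock: 19.35
position: [0.5832, -0.0627, 0.0554]
ee_rot: [-0.001, -0.002, 1.0, 0.001]
contact_force: [-0.2, -0.0, -0.5]
width: 0.0253
gripper_force: 19.9
```

{"method": "servo_tool", "body": {
  "series": "0 0 0.004 0 0 0 0.8; 0 0 0.014 0 0 0 0.8; 0 0 0.027 0 0 0 0.8; 0 0 0.037 0 0 0 0.8; 0 0 0.041 0 0 0 0.8"
}}

```text
clock: 19.85
position: [0.5837, -0.0676, 0.0132]
ee_rot: [-0.002, 0.001, 1.0, 0.0]
contact_force: [-0.4, -0.2, -0.6]
width: 0.0254
gripper_force: 19.9
```

{"method": "servo_tool", "body": {
  "series": "0 0 0.001 0 0 0 0.8; 0 0 0.002 0 0 0 0.8; 0 0 0.003 0 0 0 0.8; 0 0 0.004 0 0 0 0.8; 0 0 0.004 0 0 0 0.8"
}}

```text
clock: 20.35
position: [0.5851, -0.0668, 0.0115]
ee_rot: [0.0, 0.0, 1.0, -0.0]
contact_force: [-0.2, 0.6, 0.2]
width: 0.0254
gripper_force: 19.9
```

{"method": "servo_tool", "body": {
  "series": "0 0 0.001 0 0 0 0.8; 0 0 0.001 0 0 0 0.8; 0 0 0.001 0 0 0 0.7; 0 0 0.001 0 0 0 0.5; 0 0 0.001 0 0 0 0.4"
}}

```text
clock: 20.85
position: [0.585, -0.0668, 0.0103]
ee_rot: [0.0, 0.0, 1.0, 0.0]
contact_force: [-0.2, 0.0, -0.8]
width: 0.0507
gripper_force: 0.0
```

{"method": "servo_tool", "body": {
  "series": "0 0 0 0 0 0 0.4; 0 0 -0.01 0 0 0 0.4; 0 0 -0.04 0 0 0 0.4; 0 0 -0.08 0 0 0 0.4; 0 0 -0.12 0 0 0 0.2"
}}

```text
clock: 21.35
position: [0.5846, -0.0667, 0.1319]
ee_rot: [-0.0, 0.0, 1.0, 0.0]
contact_force: [1.6, 0.3, -0.7]
width: 0.0644
gripper_force: 0.0
```

{"method": "servo_tool", "body": {
  "series": "-0.01 -0.01 -0.01 0 0 0 0; -0.01 -0.03 -0.03 0 0 0 0; -0.01 -0.06 -0.05 0 0 0 0; -0.01 -0.09 -0.06 0 0 0 0; -0.01 -0.1 -0.06 0 0 0 0"
}}

```text
clock: 21.85
position: [0.596, -0.1699, 0.193]
ee_rot: [0.002, 0.001, 1.0, -0.002]
contact_force: [0.6, -0.5, 0.5]
width: 0.0852
gripper_force: 0.0
```

```bash
python3 - <<'E'
from plan import *
from h import *
from ov import *
print(np.round(now(),4))
i=np.ascontiguousarray(eyes.get_image("scene")[:,:,::-1])
im=overlay("scene",i,(.5846,.0699),-61,(.5857,.2065),(.585,-.067),0,(.579,-.338),22,(70,170,430,410),2.2)
cv2.imwrite("pics/q2.png",im)
E
```

```text
tilt 0.32
[ 0.596  -0.1699  0.193  89.8362]
```

View pics/q2.png

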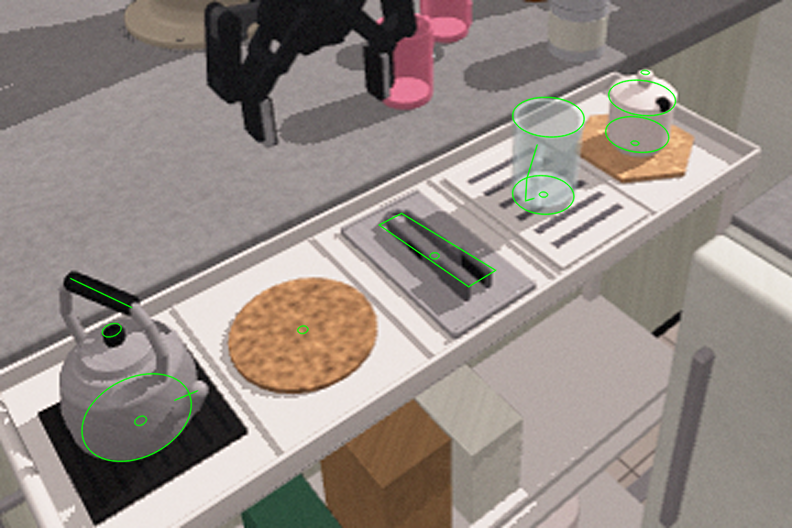

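The squeezer lies on the tray centre along its length at (435,255), matching the overlay. The cork is now free, and mug and sugar pot are upright. Next is the teapot, whose grip at (100,290) matches the model line.

```bash
python3 - <<'E'
from plan import *
chain((.5952,-.1673,.189,90),[(.579,-.338,.20,112,0),(.579,-.338,.155,112,0.3),(.579,-.338,.111,112,.3)])
E
```

```text
0.003 -0.034 -0.002 0 0 -4.4 0; 0.006 -0.068 -0.004 0 0 -8.8 0; 0.01 -0.103 -0.007 0 0 -13.2 0; 0.013 -0.137 -0.009 0 0 -17.6 0; 0.016 -0.171 -0.011 0 0 -22 0 | L 0.172
0 0 0.004 0 0 0 0.3; 0 0 0.016 0 0 0 0.3; 0 0 0.029 0 0 0 0.3; 0 0 0.04 0 0 0 0.3; 0 0 0.045 0 0 0 0.3 | L 0.045
0 0 0.004 0 0 0 0.3; 0 0 0.015 0 0 0 0.3; 0 0 0.029 0 0 0 0.3; 0 0 0.04 0 0 0 0.3; 0 0 0.044 0 0 0 0.3 | L 0.044
end [ 5.792e-01 -3.383e-01  1.110e-01  1.120e+02]
```

{"method": "servo_tool", "body": {
  "series": "0.003 -0.034 -0.002 0 0 -4.4 0; 0.006 -0.068 -0.004 0 0 -8.8 0; 0.01 -0.103 -0.007 0 0 -13.2 0; 0.013 -0.137 -0.009 0 0 -17.6 0; 0.016 -0.171 -0.011 0 0 -22 0"
}}

```text
clock: 22.4
position: [0.5783, -0.3373, 0.2005]
ee_rot: [-0.0, -0.192, 0.981, 0.001]
contact_force: [0.7, 0.4, 0.3]
width: 0.0855
gripper_force: 0.0
```

{"method": "servo_tool", "body": {
  "series": "0 0 0.004 0 0 0 0.3; 0 0 0.016 0 0 0 0.3; 0 0 0.029 0 0 0 0.3; 0 0 0.04 0 0 0 0.3; 0 0 0.045 0 0 0 0.3"
}}

```text
clock: 22.9
position: [0.578, -0.3357, 0.1539]
ee_rot: [-0.001, -0.191, 0.982, 0.002]
contact_force: [-0.3, -0.2, -0.3]
width: 0.0599
gripper_force: 0.0
```

{"method": "servo_tool", "body": {
  "series": "0 0 0.004 0 0 0 0.3; 0 0 0.015 0 0 0 0.3; 0 0 0.029 0 0 0 0.3; 0 0 0.04 0 0 0 0.3; 0 0 0.044 0 0 0 0.3"
}}

```text
clock: 23.4
position: [0.5778, -0.3372, 0.1101]
ee_rot: [-0.001, -0.19, 0.982, 0.001]
contact_force: [-0.3, 0.0, 0.2]
width: 0.0599
gripper_force: 0.0
```

```bash
python3 - <<'E'
from plan import *
from h import *
from ov import *
print(np.round(now(),4), manip.get_state()['qpos'].round(2))
i=np.ascontiguousarray(eyes.get_image("scene")[:,:,::-1])
cv2.imwrite("pics/t1.png",cv2.resize(i[240:410,50:230],None,fx=3.3,fy=3.3,interpolation=cv2.INTER_CUBIC))
E
```

```text
tilt 0.19
[ 5.778000e-01 -3.372000e-01  1.101000e-01  1.119471e+02] [-0.63  0.5   1.46  0.    1.18 -2.59]
```

View pics/t1.png

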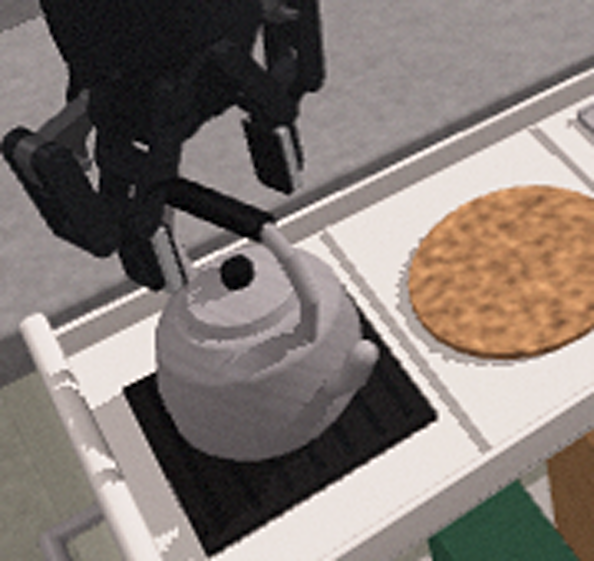

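The fingers at (160,265) and (285,165) straddle the black grip, whose middle is (220,208). Closing.

{"method": "servo_tool", "body": {
  "series": "0 0 0 0 0 0 0.4; 0 0 0 0 0 0 0.6; 0 0 0 0 0 0 0.75; 0 0 0 0 0 0 0.85; 0 0 0 0 0 0 0.95",
  "squeeze": 80
}}

```text
clock: 23.95
position: [0.5793, -0.3375, 0.113]
ee_rot: [0.001, -0.19, 0.982, -0.0]
contact_force: [0.6, 1.7, 1.9]
width: 0.0105
gripper_force: 77.7
```

{"method": "servo_tool", "body": {
  "series": "0 0 0 0 0 0 0.95; 0 0 0 0 0 0 0.95; 0 0 0 0 0 0 0.95; 0 0 0 0 0 0 0.95; 0 0 0 0 0 0 0.95"
}}

```text
clock: 24.45
position: [0.5792, -0.3376, 0.113]
ee_rot: [0.001, -0.19, 0.982, -0.0]
contact_force: [1.8, 2.3, 5.7]
width: 0.0106
gripper_force: 78.2
```

```bash
python3 - <<'E'
from plan import *
chain((.5792,-.3383,.111,112),[(.5792,-.3383,.151,112,.95),(.584,-.202,.15,112,.95),(.584,-.202,.118,112,.95)])
E
```

```text
0 0 -0.004 0 0 0 0.95; 0 0 -0.014 0 0 0 0.95; 0 0 -0.026 0 0 0 0.95; 0 0 -0.036 0 0 0 0.95; 0 0 -0.04 0 0 0 0.95 | L 0.04
-0.006 0.012 0 0 0 0 0.95; -0.02 0.044 0 0 0 0 0.95; -0.036 0.081 0.001 0 0 0 0.95; -0.05 0.112 0.001 0 0 0 0.95; -0.056 0.125 0.001 0 0 0 0.95 | L 0.137
0 0 0.003 0 0 0 0.95; 0 0 0.011 0 0 0 0.95; 0 0 0.021 0 0 0 0.95; 0 0 0.029 0 0 0 0.95; 0 0 0.032 0 0 0 0.95 | L 0.032
end [  0.5843  -0.2014   0.118  112.    ]
```

{"method": "servo_tool", "body": {
  "series": "0 0 -0.004 0 0 0 0.95; 0 0 -0.014 0 0 0 0.95; 0 0 -0.026 0 0 0 0.95; 0 0 -0.036 0 0 0 0.95; 0 0 -0.04 0 0 0 0.95"
}}

```text
clock: 24.95
position: [0.5794, -0.3385, 0.1541]
ee_rot: [0.001, -0.19, 0.982, -0.001]
contact_force: [1.1, -0.6, -4.3]
width: 0.0108
gripper_force: 78.0
```

{"method": "servo_tool", "body": {
  "series": "-0.006 0.012 0 0 0 0 0.95; -0.02 0.044 0 0 0 0 0.95; -0.036 0.081 0.001 0 0 0 0.95; -0.05 0.112 0.001 0 0 0 0.95; -0.056 0.125 0.001 0 0 0 0.95"
}}

```text
clock: 25.45
position: [0.5828, -0.1959, 0.1508]
ee_rot: [-0.001, -0.191, 0.981, 0.002]
contact_force: [-0.2, 0.5, -5.0]
width: 0.0101
gripper_force: 78.0
```

{"method": "servo_tool", "body": {
  "series": "0 0 0.003 0 0 0 0.95; 0 0 0.011 0 0 0 0.95; 0 0 0.021 0 0 0 0.95; 0 0 0.029 0 0 0 0.95; 0 0 0.032 0 0 0 0.95"
}}

```text
clock: 25.95
position: [0.5829, -0.2015, 0.1173]
ee_rot: [-0.001, -0.19, 0.982, 0.001]
contact_force: [0.0, 0.4, -5.3]
width: 0.0105
gripper_force: 78.0
```

```bash
python3 - <<'E'
from plan import *
from h import *
from ov import *
c=now();print(np.round(c,4))
i=np.ascontiguousarray(eyes.get_image("scene")[:,:,::-1]); b=(110,220,290,390); s=3.3
im=cv2.resize(i[b[1]:b[3],b[0]:b[2]],None,fx=s,fy=s,interpolation=cv2.INTER_CUBIC)
h=c[2]-.113
for L in(ring(c,.038,.006+h),ring(c,.046,.045+h),ring(c,.006,.095+h),ring((.585,-.202),.06,.006),ring((.585,-.202),.003,.006)):
    p=((proj("scene",L)-b[:2]+.5)*s-.5); cv2.polylines(im,[p.astype(int)],True,(0,255,0),1)
cv2.imwrite("pics/t2.png",im)
E
```

```text
tilt 0.18
[  0.5829  -0.2015   0.1173 111.8746]
```

View pics/t2.png

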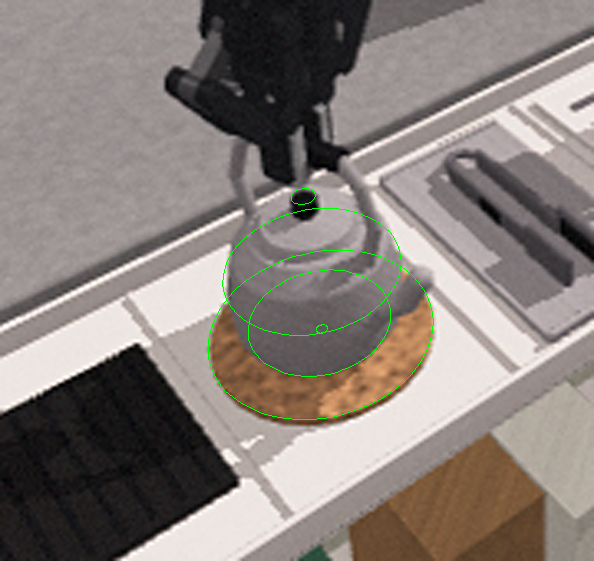

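The teapot is held upright above the cork, its foot at about (320,323), which agrees with the model, and the cork centre is (322,328). Lowering.

{"method": "servo_tool", "body": {
  "series": "0 0 0.001 0 0 0 0.95; 0 0 0.002 0 0 0 0.95; 0 0 0.003 0 0 0 0.95; 0 0 0.004 0 0 0 0.95; 0 0 0.004 0 0 0 0.95"
}}

```text
clock: 26.5
position: [0.5839, -0.2008, 0.1153]
ee_rot: [0.0, -0.19, 0.982, 0.0]
contact_force: [-0.4, 0.6, -4.0]
width: 0.0106
gripper_force: 78.0
```

{"method": "servo_tool", "body": {
  "series": "0 0 0.001 0 0 0 0.95; 0 0 0.001 0 0 0 0.95; 0 0 0.002 0 0 0 0.95; 0 0 0.002 0 0 0 0.95; 0 0 0.002 0 0 0 0.95"
}}

```text
clock: 27.0
position: [0.5839, -0.2009, 0.1133]
ee_rot: [-0.0, -0.19, 0.982, 0.0]
contact_force: [0.5, -0.1, -4.5]
width: 0.0107
gripper_force: 78.1
```

{"method": "servo_tool", "body": {
  "series": "0 0 0.001 0 0 0 0.95; 0 0 0.001 0 0 0 0.95; 0 0 0.002 0 0 0 0.95; 0 0 0.002 0 0 0 0.95; 0 0 0.002 0 0 0 0.95"
}}

```text
clock: 27.5
position: [0.5842, -0.2007, 0.1131]
ee_rot: [0.001, -0.19, 0.982, -0.0]
contact_force: [-1.4, 2.2, 6.3]
width: 0.0104
gripper_force: 79.4
```

{"method": "servo_tool", "body": {
  "series": "0 0 0 0 0 0 0.8; 0 0 0 0 0 0 0.6; 0 0 0 0 0 0 0.4; 0 0 0 0 0 0 0.3; 0 0 0 0 0 0 0.3"
}}

```text
clock: 28.0
position: [0.584, -0.201, 0.1111]
ee_rot: [0.0, -0.19, 0.982, 0.0]
contact_force: [0.8, -0.3, 0.5]
width: 0.0594
gripper_force: 0.0
```

```bash
python3 - <<'E'
from plan import *
chain((.5843,-.2014,.110,112),[(.5843,-.2014,.20,112,.3),(.585,-.06,.19,70.5,0),(.584,.070,.16,29,0),(.584,.07,.09,29,0),(.584,.07,.045,29,0)])
E
```

```text
0 0 -0.009 0 0 0 0.3; 0 0 -0.032 0 0 0 0.3; 0 0 -0.058 0 0 0 0.3; 0 0 -0.081 0 0 0 0.3; 0 0 -0.09 0 0 0 0.3 | L 0.09
-0.011 0.026 0.002 0 0 8.3 0; -0.022 0.052 0.004 0 0 16.6 0; -0.032 0.079 0.006 0 0 24.9 0; -0.043 0.105 0.008 0 0 33.2 0; -0.054 0.131 0.01 0 0 41.5 0 | L 0.142
0.009 0.024 0.006 0 0 8.3 0; 0.018 0.049 0.012 0 0 16.6 0; 0.027 0.073 0.018 0 0 24.9 0; 0.036 0.098 0.024 0 0 33.2 0; 0.045 0.122 0.03 0 0 41.5 0 | L 0.133
0 0 0.007 0 0 0 0; 0 0 0.024 0 0 0 0; 0 0 0.046 0 0 0 0; 0 0 0.063 0 0 0 0; 0 0 0.07 0 0 0 0 | L 0.07
0 0 0.004 0 0 0 0; 0 0 0.016 0 0 0 0; 0 0 0.029 0 0 0 0; 0 0 0.04 0 0 0 0; 0 0 0.045 0 0 0 0 | L 0.045
end [ 0.5836  0.0703  0.045  29.    ]
```

{"method": "servo_tool", "body": {
  "series": "0 0 -0.009 0 0 0 0.3; 0 0 -0.032 0 0 0 0.3; 0 0 -0.058 0 0 0 0.3; 0 0 -0.081 0 0 0 0.3; 0 0 -0.09 0 0 0 0.3"
}}

```text
clock: 28.5
position: [0.5853, -0.2016, 0.2046]
ee_rot: [0.002, -0.19, 0.982, -0.002]
contact_force: [-0.2, 0.2, -0.2]
width: 0.0597
gripper_force: 0.0
```

{"method": "servo_tool", "body": {
  "series": "-0.011 0.026 0.002 0 0 8.3 0; -0.022 0.052 0.004 0 0 16.6 0; -0.032 0.079 0.006 0 0 24.9 0; -0.043 0.105 0.008 0 0 33.2 0; -0.054 0.131 0.01 0 0 41.5 0"
}}

```text
clock: 29.0
position: [0.5846, -0.0581, 0.1909]
ee_rot: [-0.0, 0.173, 0.985, 0.0]
contact_force: [-0.1, 0.0, -0.4]
width: 0.0854
gripper_force: 0.0
```

{"method": "servo_tool", "body": {
  "series": "0.009 0.024 0.006 0 0 8.3 0; 0.018 0.049 0.012 0 0 16.6 0; 0.027 0.073 0.018 0 0 24.9 0; 0.036 0.098 0.024 0 0 33.2 0; 0.045 0.122 0.03 0 0 41.5 0"
}}

```text
clock: 29.5
position: [0.5831, 0.0719, 0.1607]
ee_rot: [-0.0, 0.51, 0.86, -0.0]
contact_force: [-0.1, 0.5, -0.2]
width: 0.0854
gripper_force: 0.0
```

{"method": "servo_tool", "body": {
  "series": "0 0 0 0 0 0 0; 0 0 0 0 0 0 0; 0 0 0 0 0 0 0; 0 0 0.01 0 0 0 0; 0 0 0.02 0 0 0 0"
}}

```text
clock: 30.0
position: [0.5837, 0.0699, 0.1409]
ee_rot: [0.0, 0.508, 0.861, 0.0]
contact_force: [-0.6, -0.4, -0.6]
width: 0.0854
gripper_force: 0.0
```

{"method": "servo_tool", "body": {
  "series": "0 0 0.007 0 0 0 0; 0 0 0.02 0 0 0 0; 0 0 0.036 0 0 0 0; 0 0 0.047 0 0 0 0; 0 0 0.05 0 0 0 0"
}}

```text
clock: 30.5
position: [0.5822, 0.0708, 0.0893]
ee_rot: [-0.002, 0.508, 0.861, -0.001]
contact_force: [-0.1, -0.2, 0.6]
width: 0.0853
gripper_force: 0.0
```

{"method": "servo_tool", "body": {
  "series": "0 0 0.004 0 0 0 0; 0 0 0.016 0 0 0 0; 0 0 0.029 0 0 0 0; 0 0 0.04 0 0 0 0; 0 0 0.045 0 0 0 0"
}}

```text
clock: 31.0
position: [0.5824, 0.0708, 0.0446]
ee_rot: [-0.001, 0.508, 0.861, -0.001]
contact_force: [0.8, 0.2, -0.5]
width: 0.0854
gripper_force: 0.0
```

{"method": "servo_tool", "body": {
  "series": "0 0 0 0 0 0 0.1; 0 0 0 0 0 0 0.15; 0 0 0 0 0 0 0.2; 0 0 0 0 0 0 0.3; 0 0 0 0 0 0 0.5",
  "squeeze": 40
}}

```text
clock: 31.5
position: [0.5839, 0.0707, 0.0472]
ee_rot: [0.001, 0.508, 0.861, 0.0]
contact_force: [-0.7, -0.9, 3.8]
width: 0.0652
gripper_force: 44.7
```

```bash
python3 - <<'E'
from plan import *
chain((.5836,.0703,.045,29),[(.5836,.0703,.13,29,.6),(.5836,.0703,.205,29,.6),(.584,-.066,.205,29,.6),(.584,-.202,.205,29,.6),(.584,-.338,.205,29,.6),(.584,-.338,.12,29,.6),(.584,-.338,.055,29,.6)])
E
```

```text
0 0 -0.008 0 0 0 0.6; 0 0 -0.03 0 0 0 0.6; 0 0 -0.055 0 0 0 0.6; 0 0 -0.077 0 0 0 0.6; 0 0 -0.085 0 0 0 0.6 | L 0.085
0 0 -0.008 0 0 0 0.6; 0 0 -0.026 0 0 0 0.6; 0 0 -0.049 0 0 0 0.6; 0 0 -0.068 0 0 0 0.6; 0 0 -0.075 0 0 0 0.6 | L 0.075
-0.012 -0.007 0 0 0 0 0.6; -0.042 -0.023 0 0 0 0 0.6; -0.077 -0.043 0 0 0 0 0.6; -0.107 -0.059 0 0 0 0 0.6; -0.119 -0.066 0 0 0 0 0.6 | L 0.136
-0.012 -0.007 0 0 0 0 0.6; -0.042 -0.023 0 0 0 0 0.6; -0.077 -0.043 0 0 0 0 0.6; -0.107 -0.059 0 0 0 0 0.6; -0.119 -0.066 0 0 0 0 0.6 | L 0.136
-0.012 -0.007 0 0 0 0 0.6; -0.042 -0.023 0 0 0 0 0.6; -0.077 -0.043 0 0 0 0 0.6; -0.107 -0.059 0 0 0 0 0.6; -0.119 -0.066 0 0 0 0 0.6 | L 0.136
0 0 0.008 0 0 0 0.6; 0 0 0.03 0 0 0 0.6; 0 0 0.055 0 0 0 0.6; 0 0 0.077 0 0 0 0.6; 0 0 0.085 0 0 0 0.6 | L 0.085
0 0 0.007 0 0 0 0.6; 0 0 0.023 0 0 0 0.6; 0 0 0.042 0 0 0 0.6; 0 0 0.058 0 0 0 0.6; 0 0 0.065 0 0 0 0.6 | L 0.065
end [ 0.5835 -0.3379  0.055  29.    ]
```

{"method": "servo_tool", "body": {
  "series": "0 0 -0.008 0 0 0 0.6; 0 0 -0.03 0 0 0 0.6; 0 0 -0.055 0 0 0 0.6; 0 0 -0.077 0 0 0 0.6; 0 0 -0.085 0 0 0 0.6"
}}

```text
clock: 32.0
position: [0.5847, 0.0709, 0.1335]
ee_rot: [0.002, 0.508, 0.861, 0.001]
contact_force: [0.4, 0.8, -3.0]
width: 0.0652
gripper_force: 45.7
```

{"method": "servo_tool", "body": {
  "series": "0 0 -0.008 0 0 0 0.6; 0 0 -0.026 0 0 0 0.6; 0 0 -0.049 0 0 0 0.6; 0 0 -0.068 0 0 0 0.6; 0 0 -0.075 0 0 0 0.6"
}}

```text
clock: 32.5
position: [0.584, 0.0708, 0.2073]
ee_rot: [0.001, 0.508, 0.861, 0.0]
contact_force: [0.9, -0.2, -3.4]
width: 0.0656
gripper_force: 45.8
```

{"method": "servo_tool", "body": {
  "series": "-0.012 -0.007 0 0 0 0 0.6; -0.042 -0.023 0 0 0 0 0.6; -0.077 -0.043 0 0 0 0 0.6; -0.107 -0.059 0 0 0 0 0.6; -0.119 -0.066 0 0 0 0 0.6"
}}

```text
clock: 33.0
position: [0.5821, -0.0692, 0.2042]
ee_rot: [-0.001, 0.509, 0.861, -0.002]
contact_force: [0.1, 0.2, -3.4]
width: 0.0655
gripper_force: 45.7
```

{"method": "servo_tool", "body": {
  "series": "-0.012 -0.007 0 0 0 0 0.6; -0.042 -0.023 0 0 0 0 0.6; -0.077 -0.043 0 0 0 0 0.6; -0.107 -0.059 0 0 0 0 0.6; -0.119 -0.066 0 0 0 0 0.6"
}}

```text
clock: 33.5
position: [0.5828, -0.2042, 0.2053]
ee_rot: [-0.0, 0.509, 0.861, -0.001]
contact_force: [-0.9, -0.3, -3.1]
width: 0.0656
gripper_force: 45.7
```

{"method": "servo_tool", "body": {
  "series": "-0.012 -0.007 0 0 0 0 0.6; -0.042 -0.023 0 0 0 0 0.6; -0.077 -0.043 0 0 0 0 0.6; -0.107 -0.059 0 0 0 0 0.6; -0.119 -0.066 0 0 0 0 0.6"
}}

```text
clock: 34.0
position: [0.583, -0.3398, 0.2056]
ee_rot: [0.0, 0.508, 0.861, -0.0]
contact_force: [-0.2, 0.8, -3.2]
width: 0.0655
gripper_force: 45.7
```

{"method": "servo_tool", "body": {
  "series": "0 0 0.008 0 0 0 0.6; 0 0 0.03 0 0 0 0.6; 0 0 0.055 0 0 0 0.6; 0 0 0.077 0 0 0 0.6; 0 0 0.085 0 0 0 0.6"
}}

```text
clock: 34.5
position: [0.5815, -0.3336, 0.118]
ee_rot: [-0.004, 0.507, 0.862, 0.001]
contact_force: [-1.3, 0.3, -3.9]
width: 0.0656
gripper_force: 45.7
```

{"method": "servo_tool", "body": {
  "series": "0 0 0.007 0 0 0 0.6; 0 0 0.023 0 0 0 0.6; 0 0 0.042 0 0 0 0.6; 0 0 0.058 0 0 0 0.6; 0 0 0.065 0 0 0 0.6"
}}

```text
clock: 35.0
position: [0.5829, -0.3364, 0.0556]
ee_rot: [-0.001, 0.508, 0.862, 0.0]
contact_force: [0.4, 1.0, -2.3]
width: 0.0653
gripper_force: 45.7
```

```bash
python3 - <<'E'
from plan import *
from h import *
from ov import *
c=now();print(np.round(c,4))
i=np.ascontiguousarray(eyes.get_image("scene")[:,:,::-1]); b=(50,200,290,410); s=2.8
im=cv2.resize(i[b[1]:b[3],b[0]:b[2]],None,fx=s,fy=s,interpolation=cv2.INTER_CUBIC)
h=c[2]-.047; m=.056; C=np.array([.585,-.338])
sq=np.array([[C[0]+a*m,C[1]+d*m,.006] for a,d in((1,1),(1,-1),(-1,-1),(-1,1))])
for L in(ring(c,.030,.006+h),ring(c,.033,.098+h),sq,ring(C,.003,.006)):
    p=((proj("scene",L)-b[:2]+.5)*s-.5); cv2.polylines(im,[p.astype(int)],True,(0,255,0),1)
cv2.imwrite("pics/m2.png",im)
E
```

```text
tilt 0.08
[ 0.5829 -0.3364  0.0556 28.9889]
```

View pics/m2.png

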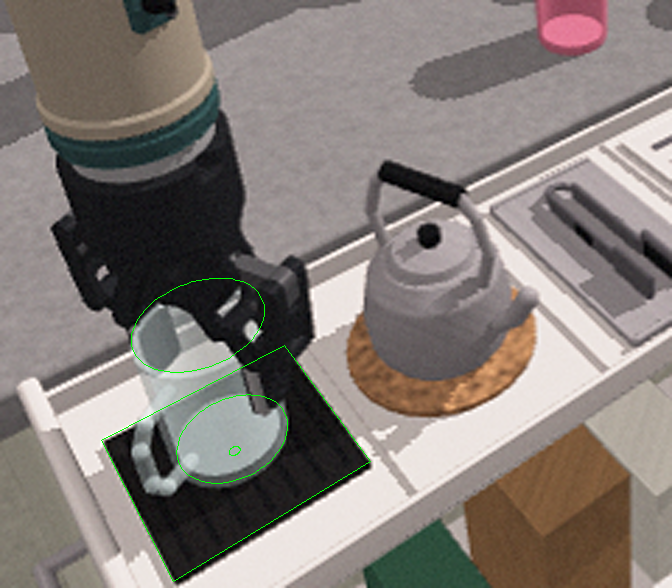

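The mug is held over the mat, its foot ring at (232,438) matching the model, with the mat centre at (235,451) below it. The teapot stands centred on the cork. Lowering.

{"method": "servo_tool", "body": {
  "series": "0 0 0.001 0 0 0 0.6; 0 0 0.003 0 0 0 0.6; 0 0 0.005 0 0 0 0.6; 0 0 0.006 0 0 0 0.6; 0 0 0.006 0 0 0 0.6"
}}

```text
clock: 35.55
position: [0.583, -0.3375, 0.0504]
ee_rot: [0.0, 0.508, 0.861, 0.0]
contact_force: [0.2, -0.7, -3.9]
width: 0.0657
gripper_force: 45.7
```

{"method": "servo_tool", "body": {
  "series": "0 0 0.001 0 0 0 0.6; 0 0 0.001 0 0 0 0.6; 0 0 0.002 0 0 0 0.6; 0 0 0.002 0 0 0 0.6; 0 0 0.002 0 0 0 0.6"
}}

```text
clock: 36.05
position: [0.583, -0.3374, 0.0482]
ee_rot: [-0.0, 0.508, 0.861, 0.0]
contact_force: [0.5, -0.6, -3.3]
width: 0.0655
gripper_force: 45.7
```

{"method": "servo_tool", "body": {
  "series": "0 0 0.001 0 0 0 0.6; 0 0 0.001 0 0 0 0.6; 0 0 0.002 0 0 0 0.6; 0 0 0.002 0 0 0 0.6; 0 0 0.002 0 0 0 0.6"
}}

```text
clock: 36.55
position: [0.5832, -0.3376, 0.0472]
ee_rot: [0.0, 0.508, 0.861, -0.0]
contact_force: [-2.2, 1.8, 4.5]
width: 0.0653
gripper_force: 46.1
```

Contact. Release, then rise and back off toward -x.

{"method": "servo_tool", "body": {
  "series": "0 0 0 0 0 0 0.15; 0 0 0 0 0 0 0; 0 0 0 0 0 0 0; 0 0 0 0 0 0 0; 0 0 0 0 0 0 0"
}}

```text
clock: 37.05
position: [0.583, -0.3374, 0.0461]
ee_rot: [-0.0, 0.508, 0.861, 0.0]
contact_force: [-0.0, -0.5, 0.2]
width: 0.0851
gripper_force: 0.0
```

{"method": "servo_tool", "body": {
  "series": "0 0 -0.012 0 0 0 0; 0 0 -0.042 0 0 0 0; 0 0 -0.08 0 0 0 0; 0 0 -0.11 0 0 0 0; 0 0 -0.125 0 0 0 0"
}}

```text
clock: 37.55
position: [0.5845, -0.3384, 0.176]
ee_rot: [0.003, 0.508, 0.861, -0.0]
contact_force: [0.2, -0.0, -0.3]
width: 0.0853
gripper_force: 0.0
```

{"method": "servo_tool", "body": {
  "series": "0.01 -0.02 -0.02 0 0 0 0; 0.03 -0.05 -0.04 0 0 0 0; 0.05 -0.09 -0.06 0 0 0 0; 0.065 -0.12 -0.07 0 0 0 0; 0.07 -0.13 -0.07 0 0 0 0"
}}

```text
clock: 38.05
position: [0.4332, -0.3395, 0.2444]
ee_rot: [0.002, 0.509, 0.861, -0.001]
contact_force: [0.2, 0.4, -0.1]
width: 0.0856
gripper_force: 0.0
```

{"method": "servo_tool", "body": {
  "series": "0 0 0 0 0 0 0; 0 0 0 0 0 0 0; 0 0 0 0 0 0 0; 0 0 0 0 0 0 0; 0 0 0 0 0 0 0"
}}

```text
clock: 38.55
position: [0.4361, -0.339, 0.2405]
ee_rot: [-0.001, 0.507, 0.862, 0.0]
contact_force: [0.6, 0.9, -0.2]
width: 0.0857
gripper_force: 0.0
```

```bash
python3 - <<'E'
from h import *
from ov import *
a=((.583,-.3376),-61,(.5857,.2065),(.585,-.067),0,(.584,-.2009),22)
t=overlay("top",np.ascontiguousarray(eyes.get_image("top")[:,:,::-1]),*a,(225,135,452,205),3.2)
s=overlay("scene",np.ascontiguousarray(eyes.get_image("scene")[:,:,::-1]),*a,(70,185,430,405),1.7)
c=np.zeros((t.shape[0]+s.shape[0],max(t.shape[1],s.shape[1]),3),np.uint8); c[:t.shape[0],:t.shape[1]]=t; c[t.shape[0]:,:s.shape[1]]=s
cv2.imwrite("pics/fin.png",c)
E
```

```text
(no output)
```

View pics/fin.png

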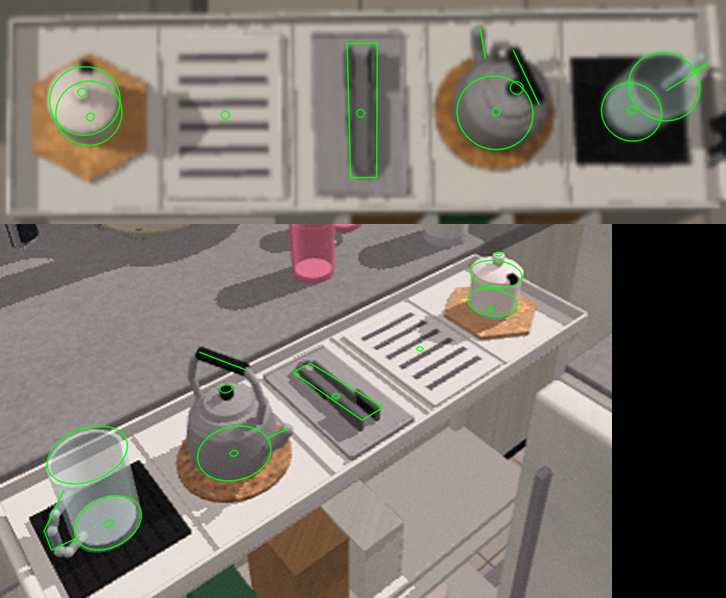

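All four things sit on their own rests and match the models within a few millimetres in both views: sugar pot (86,105), squeezer (362,112), teapot (495,112) and mug (632,110) in the top half. Handing in.

```bash
python3 -c "
from rig import manip
print(manip.sign_off())"
```

```text
the job is handed in; nothing more can be done
None
```

The job is handed in: teapot, glass mug, sugar pot and squeezer each rest on the middle of their own rest, within a few millimetres by the last pictures, and the tea tin was not touched; no verdict came back.

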